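# Shut down the sample shaker and open its jar

## Task

The sample jar on the shaker dock has to be opened. First shut the shaker down by pressing its three keys fully, one at a time, letting each come up again: the round one, then the square one, then the long one. Then unscrew the jar's tight cap (anticlockwise seen from above) while the jar stays standing in its square nest, stop turning when the threads have let go (do not turn it on into its stop), lift the cap straight off and finish still holding it in the gripper, level, about 2 cm above the jar's mouth and clear of it; leave the other things on the worktop alone.

Things in the scene. Friction and masses are not known exactly. Their poses are not given: they have to be found in the camera images.
- dock: grey shaker dock fixed to the worktop, 210 (x) x 180 (y) mm. Origin: centre of its underside; x points from the key console (centre x = -0.069, 62 mm deep, 80 mm high) to the aluminium jar nest (centre x = +0.05): a square socket 69 mm wide inside, walls 6 mm thick with tops 60 mm, floor 30 mm above the worktop. It keeps the jar from turning; nothing holds the jar down
- key_round (a joint): travel of the round key: 0 up, 0.005 fully down (m, along the key's own axis, straight down). A spring lifts it again; it needs about 1.6 N to start and 4.8 N to go fully down, so press it home and let it come up
- key_square (a joint): travel of the square key: 0 up, 0.005 fully down (m, along the key's own axis, straight down). A spring lifts it again; it needs about 1.6 N to start and 4.8 N to go fully down, so press it home and let it come up
- key_long (a joint): travel of the long key: 0 up, 0.005 fully down (m, along the key's own axis, straight down). A spring lifts it again; it needs about 1.6 N to start and 4.8 N to go fully down, so press it home and let it come up
- key_round_top (a point): centre of the top face of the round white key, 22 mm across; the top is 94 mm above the worktop when up. The three keys stand in a row on the console, 54 mm apart in the dock's y, in an order that differs from start to start; all are of one material
- key_square_top (a point): centre of the top face of the square white key, 21 x 21 mm, 94 mm above the worktop when up
- key_long_top (a point): centre of the top face of the long white key, 36 mm (dock's x) x 13 mm (dock's y), 94 mm above the worktop when up
- jar: squat white jar with a square body 66 x 66 mm, standing loose in the nest (0.5 kg, about 2 degrees of play). Origin: centre of its underside; z up. The square body with its shoulder is 52 mm high, the round neck (44 mm across, lugs to 55 mm) reaches 84 mm. A small raised mark on the middle of its -x side (towards the console)
- jar_mouth (a point): centre of the jar's mouth, in the plane of its rim, 84 mm above the jar's underside; axes as the jar's. A sprung rubber sealing ring stands up to 7.5 mm above the rim when the cap is off
- cap_mid (a point): centre of the ribbed grey screw cap, half-way up. The cap is 62 mm across and 26 mm high, about 0.06 kg; z is its axis, and the underside of its skirt is 13 mm below this point. Screwed on, this point is 79 mm above the jar's underside, with 14 mm free between skirt and jar shoulder. A raised pointer rib on its top and side lies towards its -x
- cap: the same cap; origin: centre of the skirt's underside. Its yaw against the jar's: -1.01 to -1.21 rad at the start. A sprung seal pushes it up on the threads: turning takes 0.2 to 0.3 N m; it does not rise while turning. From -0.42 to +0.42 rad (0: pointer over the jar's mark) it is free, the seal pushes it up 3 mm if not held, and it comes straight up; a stop blocks it at +0.43. Lifted sooner, it takes the jar along
- cap_pointer (a point): outer end of the pointer rib on the cap, at the top edge: 31 mm from the cap's axis towards its -x, 26 mm above the skirt's underside. With the threads free and the cap mid-way to its stop, it stands straight over the raised mark on the jar's -x side
- dish: bystander: flat round culture dish with a lid, 57 mm across, 13 mm high; origin at the centre of its underside
- vial: bystander: small amber vial with a white cap, 22 mm across, 44 mm high; origin at the centre of its underside
- tape_roll: bystander: roll of masking tape lying flat, 104 mm across, 25 mm high; origin at the centre of its underside
- scoop_cup: bystander: small yellow cup with a tab, 28 x 35 x 24 mm; origin at the centre of its underside
- small_box: bystander: flat pink box, 55 x 75 x 24 mm; origin at the centre of its underside

How it is judged (in metres and radians):
On the way, in this order (a step that is already met when the one before it is completed fails the run):
1. the round key is pressed (value of joint key_round above 0.0035 m).
2. the square key is pressed (value of joint key_square above 0.0035 m).
3. the long key is pressed (value of joint key_long above 0.0035 m).
4. the cap has been turned until the threads are free, and still sits on the neck (angle between the x axis of cap_mid and the x axis of jar, either way round below 0.5 rad and z of cap_mid in the frame of jar below 0.091 m), for 0.05 s.
At the end, for the whole second after the job is handed in: The gripper holds the cap still and level (within 0.2 rad), its underside 8 to 50 mm above the jar's rim and its axis within 15 mm of the mouth's centre, touching no part of the jar; the jar stands in its nest (within 4 mm of its height, tilted under 0.06 rad); all keys are up (z of cap_mid in the frame of jar_mouth between 0.021 and 0.063 m and horizontal distance between cap_mid and jar_mouth below 0.015 m and angle between cap_mid's own z axis and vertical below 0.2 rad and contact force between the fingers and cap above 1 N and contact force between cap and jar below 0.1 N and linear speed of cap below 0.03 m/s and z of jar in the frame of dock between 0.026 and 0.034 m and angle between jar's own z axis and vertical below 0.06 rad and not (value of joint key_round above 0.002 m) and not (value of joint key_square above 0.002 m) and not (value of joint key_long above 0.002 m)); the arm keeps its last pose, push and grip.
It fails at once if two keys pressed at the same time (value of joint each of key_round, key_square above 0.0025 m or value of joint each of key_round, key_long above 0.0025 m or value of joint each of key_square, key_long above 0.0025 m).
It fails at once if the jar lifted more than 10 mm out of its nest or tipped (z of jar in the frame of dock above 0.04 m or angle between jar's own z axis and vertical above 0.2 rad).
It fails at once if the cap, still on the neck, turned on into its stop (pointer more than 12.5 mm past the mark) (y of cap_pointer in the frame of jar below -0.0125 m and x of cap_pointer in the frame of jar below -0.02 m and z of cap_mid in the frame of jar below 0.085 m).
It fails at once if another thing on the worktop moved more than 30 mm (distance of any of dish, vial, tape_roll, scoop_cup, small_box from where it was at the start of the episode above 0.03 m).
It also fails if it takes over 51 s, if anything falls off the work surface, if the arm or the gripper's body presses on something with over 40 N, if the wrist force passes 120 N, or if a joint passes its speed limit or range.

## Robot

A 6-joint arm with a two-finger parallel gripper is mounted at the origin on a cart in front of the work surface, level with it; the furniture and walls round the work are solid. World frame = base frame: x ahead of the robot, y to its left, z up, the work surface at z = 0. Lengths are in m, angles in degrees, forces in N, time in s.
With the tool pointing down it reaches from about 0.375 to 0.9 m from the base axis. Payload 3.1 kg.
Tool frame: the origin (TCP) lies midway between the tips of the shut fingers; the grasp point (between the pads) lies 19 mm behind it; x points along the fingers, z is the direction in which the jaws open and shut, and the axes are right-handed (so a half turn about x gives the same grasp; the last joint's range is limited). The gripper opens to 87 mm and grips with 3 to 60 N. Pads are 19 mm wide; open, the fingers measure 117 mm over their backs; the gripper's body (75 mm by 190 mm) begins 51 mm behind the grasp point.
Start: joints at [56.751, 30.224, 82.088, -0, 67.689, -10.227], TCP at [0.244, 0.575, 0.223] pointing down, gripper open.
Joint ranges: [-176.69, 176.69], [-43.24, 126.21], [12.49, 139.97], [-82, 262], [0, 151.66], [-163.58, 163.58]. Speed limits (degrees/s): [159.86, 159.86, 180, 180, 180, 180].

## Interface

Orientations are given as a 3x3 rotation matrix whose columns are the frame's x, y, z axes.
In Python, from rig import * gives the robot as it stands.
- The arm moves only by the tool play_rows, never from a script. Its argument "rows" is a list that holds one entry, the list of rows, each a list of 7 numbers: the shift along the tool's x, y, z in m, then the turn, a rotation vector about the tool's x, y, z in degrees, then the finger opening in m, from 0 to 0.087. A call has 1 to 12 rows; each row is the pose to reach, as a shift and turn from the pose commanded when the call began, along the tool's axes at that moment; what a row does not reach only later rows make up. A row lasts 1/10 s, in which the tool goes at most 50 mm and 8.59 degrees, less where a joint would pass 70% of its speed; a pose out of reach is approached as far as the arm can. A call with a gripper value outside its range is refused whole. The fingers move at their own pace and stop on an object; the grip force is fixed at half the most. Time passes only in rows, so rows that repeat a pose let the fingers close. It gives the time, the measured TCP pose, the force and the opening at its end, in the units of the state.
- read_state(): the state, without advancing time (a new reading comes with each control period).
- capture(name): name is "scene" or "side" or "wrist"; returns a dict with "pixels" (384x512x3 uint8, red, green, blue), "intrinsics" (3x3 intrinsics, pixels), "rvec" (rotation vector, rad) and "tvec" (3), from world to camera coordinates, as OpenCV has them. Camera axes: x right, y down, z forward; pixel columns grow to the right and rows downward; lengths in m; the calibration is good to about 2 mm. The wrist camera is an equidistant fisheye: a pixel r from the principal point sees the ray r / f radians off the axis. A picture is of the moment at which its call begins. There is no depth.
- hand_in(): hands the job in, once; it reports no verdict.
Trained networks look in the newest picture that a camera, given by its name, has taken for a name from the list of things; names that differ only in an ending like _2 or _b are one class to them, and where a whole thing is asked for, a point or a joint stands for the part that bears it (a point fixed in the world has none). Each returns a list of dicts, best first, with "p" (0 to 1); they miss things now and then, are a little off and sometimes report something else, mostly with a low value. They report only what shows in the picture. A call takes as long as a camera call.
- trace(camera, target): "mask" (384x512 bool, what is visible of it) and "at" ([column, row] in pixels, amid what is visible of it).
The state is a dict: "time_s": time; "joint_positions": joint angles; "qvel": joint speeds; "tau": joint torques, N m; "position": TCP position; "tcp_rot": TCP orientation; "force": force on the tool from outside, world axes, zero at the start; "moment": the same for the moment, N m; "opening": opening from 0.0 (shut) to 1.0 (fully open).
Only numpy, scipy, OpenCV 4.12 (cv2) and the standard library are available. Lean on these libraries where they do the work, as an engineer would, in place of code of your own. Each camera call takes 0.05 s, during which the arm holds its last target.

## Working session

There is one attempt and no reset: what is moved stays moved. The work goes in short steps, Python scripts to look and compute and a tool call to move; the robot and the scene stay as the last step left them, time stands still between calls to the robot, and variables do not carry over. Pictures are saved under pics/ and viewed, and the job is handed in when it is done.

Besides the shell and the picture viewer there is one more tool, called after "Call:" as a command line: name --argument value ..., lists and objects as JSON in quotes. play_rows: Moves the arm, as the interface text tells. Its arguments: {"type":"object","properties":{"rows":{"type":"array"}},"required":["rows"]}

```bash
ls; mkdir -p pics; python3 - <<'E'
from rig import *
import cv2
s=read_state(); print(s)
for n in ["scene","side","wrist"]:
    c=capture(n); cv2.imwrite(f"pics/{n}0.png",c["pixels"][:,:,::-1]); print(n,c["intrinsics"].tolist(),c["rvec"],c["tvec"])
E
```

```text
pics
{'time_s': 0.0, 'joint_positions': array([ 5.67498420e+01,  3.02789049e+01,  8.21550912e+01,  1.77890458e-04,
        6.76874493e+01, -1.02256043e+01]), 'qvel': array([ 0.05519999,  0.07424557,  0.06287281, -0.10696891,  0.02789865,
       -0.0441993 ]), 'tau': array([ 2.11182356e-03, -4.40043569e+01, -1.76598179e+01,  6.34609186e-02,
        5.80586703e-02, -1.72870095e-04]), 'position': array([0.2440122 , 0.57462538, 0.22157946]), 'tcp_rot': array([[-1.16458132e-03, -9.20336641e-01,  3.91125441e-01],
       [-1.77103242e-03,  3.91126991e-01,  9.20335015e-01],
       [-9.99997754e-01,  3.79109135e-04, -2.08544522e-03]]), 'force': array([-0.42112544,  0.04227315,  0.23706401]), 'moment': array([ 0.03058769, -0.04329737,  0.03709859]), 'opening': 1.0002534819679563}
scene [[356.42078470319126, 0.0, 254.31918316272493], [0.0, 356.42078470319126, 190.65787339982276], [0.0, 0.0, 1.0]] [ 2.09373775 -1.28300855  0.48571773] [-0.28447554  0.38086595  0.79069729]
side [[382.51994945064865, 0.0, 253.62633054068252], [0.0, 382.51994945064865, 193.40138424415443], [0.0, 0.0, 1.0]] [ 2.24145507  0.02705308 -0.01421677] [-0.50403011  0.01692146  1.10836094]
wrist [[297.3186396354542, 0.0, 256.0929921251853], [0.0, 297.3186396354542, 189.91045660916487], [0.0, 0.0, 1.0]] [-2.40148761 -1.58913367 -0.23924661] [-0.62334087 -0.0355175   0.39114954]
```

View pics/scene0.png

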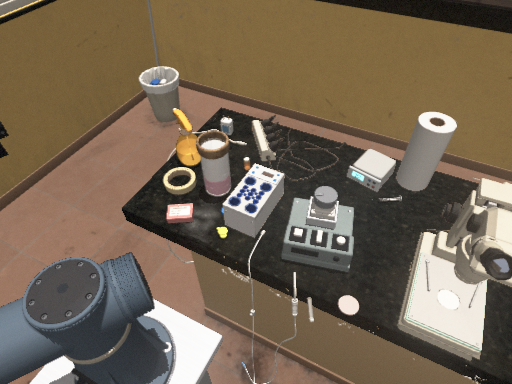

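View pics/side0.png

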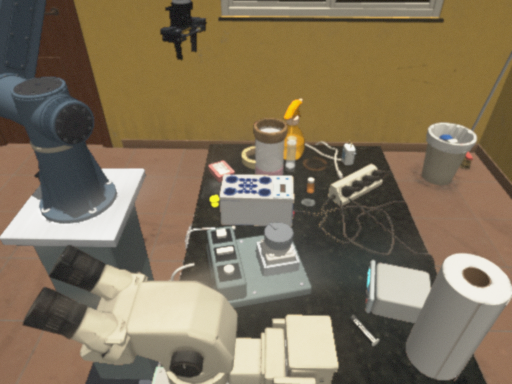

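View pics/wrist0.png

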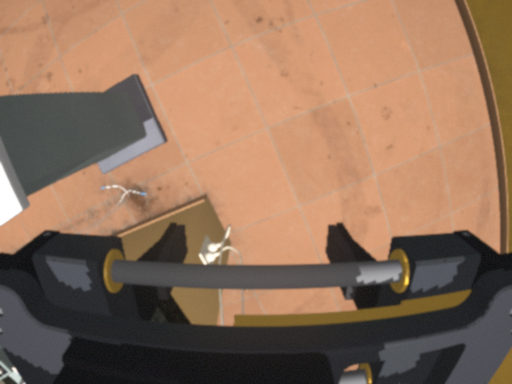

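The dock is at about (320,235) in the scene view and (255,262) in the side view. The keys are in a row and the cap is at (325,195). Next I'll trace the parts and triangulate them.

```bash
cat > h.py <<'E'
from rig import *
import cv2, numpy as np
from scipy.spatial.transform import Rotation as R
from scipy.optimize import least_squares
def cam(c):
    Rm=cv2.Rodrigues(np.array(c["rvec"],float))[0]; return np.array(c["intrinsics"]),Rm,np.array(c["tvec"],float)
def proj(c,P,fish=False):
    K,Rm,t=cam(c); p=np.atleast_2d(P)@Rm.T+t
    if fish:
        r=np.hypot(p[:,0],p[:,1]); th=np.arctan2(r,p[:,2]); q=p[:,:2]/r[:,None]*th[:,None]
    else: q=p[:,:2]/p[:,2:]
    return q*K[0,0]+K[:2,2]
def ray(c,uv,fish=False):
    K,Rm,t=cam(c); q=(np.array(uv,float)-K[:2,2])/K[0,0]
    if fish:
        th=np.hypot(*q); d=np.r_[q/max(th,1e-9)*np.sin(th),np.cos(th)]
    else: d=np.r_[q,1]
    d=Rm.T@d; return -Rm.T@t, d/np.linalg.norm(d)
def atz(c,uv,z,fish=False):
    o,d=ray(c,uv,fish); return o+d*(z-o[2])/d[2]
E
python3 - <<'E'
from h import *
import pickle
D={}
for n in ["scene","side"]:
    c=capture(n);D[n]=c
    im=c["pixels"][:,:,::-1].copy()
    for t,z in [("key_round_top",.094),("key_square_top",.094),("key_long_top",.094),("cap_mid",.109),("jar",None),("dish",.006),("vial",.03),("tape_roll",.012),("scoop_cup",.012),("small_box",.012),("dock",None)]:
        r=trace(n,t)
        for k in r[:2]:
            print(n,t,round(k["p"],2),np.round(k["at"],1),k["mask"].sum(), None if z is None else np.round(atz(c,k["at"],z),3))
        if r: D[n,t]=r[0]
    x,y={"scene":(260,170),"side":(190,200)}[n]
    cv2.imwrite(f"pics/{n}crop.png",cv2.resize(im[y:y+110,x:x+130],None,fx=6,fy=5.4,interpolation=cv2.INTER_CUBIC))
pickle.dump(D,open("d.pkl","wb"))
E
```

```text
scene key_round_top 0.58 [341.9 235.5] 38 [ 0.474 -0.326  0.094]
scene key_square_top 0.42 [301.1 230.2] 73 [ 0.443 -0.228  0.094]
scene key_square_top 0.4 [321.9 212.6] 257 [ 0.521 -0.256  0.094]
scene key_long_top 0.49 [325.6 196.2] 444 [ 0.582 -0.245  0.094]
scene cap_mid 0.69 [322.6 198.6] 444 [ 0.556 -0.243  0.109]
scene jar 0.51 [322.3 210.3] 246 None
scene dish 0.62 [350.1 305.6] 297 [ 0.349 -0.402  0.006]
scene vial 0.65 [246.1 164.1] 80 [0.657 0.049 0.03 ]
scene tape_roll 0.7 [320.9 210.1] 254 [ 0.597 -0.236  0.012]
scene tape_roll 0.66 [185.2 183. ] 543 [0.508 0.192 0.012]
scene small_box 0.69 [180.3 209.1] 469 [0.411 0.143 0.012]
scene dock 0.68 [326.7 231.9] 3173 None
side key_round_top 0.53 [228.9 269.2] 63 [ 0.462 -0.33   0.094]
side key_square_top 0.61 [225.  234.2] 66 [ 0.445 -0.229  0.094]
side cap_mid 0.76 [276.3 234.6] 708 [ 0.56  -0.243  0.109]
side jar 0.89 [276.4 252.3] 474 None
side vial 0.66 [277.  236.5] 633 [ 0.566 -0.169  0.03 ]
side vial 0.59 [307.5 182.2] 127 [0.661 0.058 0.03 ]
side tape_roll 0.54 [246.6 157.3] 225 [0.476 0.215 0.012]
side scoop_cup 0.65 [213.1 199.7] 73 [ 0.389 -0.008  0.012]
side small_box 0.74 [218.6 170.4] 296 [0.391 0.137 0.012]
side small_box 0.73 [223.6 234. ] 55 [ 0.431 -0.145  0.012]
side dock 0.89 [257.8 276.7] 4054 None
```

```bash
sleep 0; ls pics
```

```text
scene0.png
scenecrop.png
side0.png
sidecrop.png
wrist0.png
```

View pics/scenecrop.png

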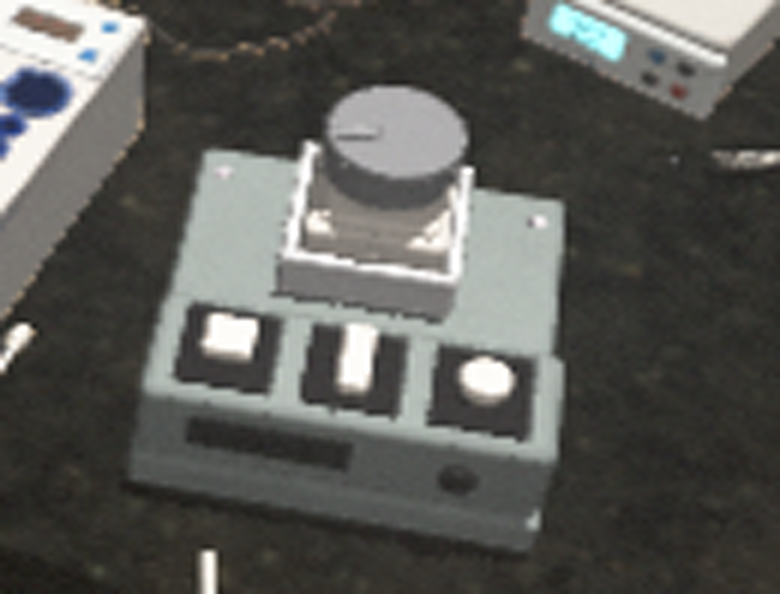

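View pics/sidecrop.png

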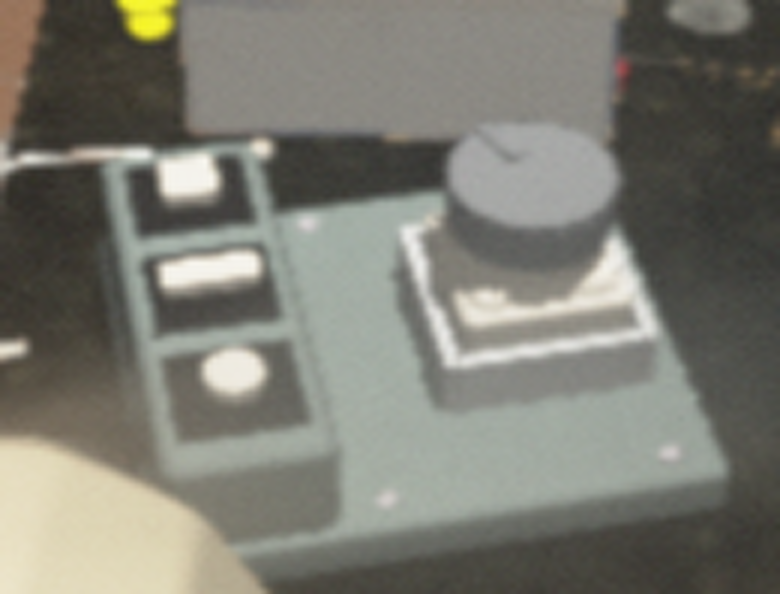

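```bash
cat > fit.py <<'E'
from h import *
import pickle
D=pickle.load(open("d.pkl","rb"))
f={"scene":lambda a:(260+a[0]/6-.0,170+a[1]/5.4),"side":lambda a:(190+a[0]/6,200+a[1]/5.4)}
# dock-frame pts
k=-0.069
obs=[("scene",(k,.054,.094),(230,330)),("scene",(k,0,.094),(359,350)),("scene",(k,-.054,.094),(487,374)),
("side",(k,.054,.094),(188,174)),("side",(k,0,.094),(209,268)),("side",(k,-.054,.094),(233,370)),
("scene",(.05,0,.122),(397,131)),("side",(.05,0,.122),(533,170)),
("scene",(-.038,-.09,.080),(563,357)),("scene",(-.1,-.09,.080),(553,462)),
("side",(-.038,-.09,.080),(335,450)),("side",(-.1,.09,.080),(103,162)),("side",(-.038,.09,.080),(268,148))]
def res(p):
    r=[]
    c,s=np.cos(p[2]),np.sin(p[2])
    for n,P,a in obs:
        W=[p[0]+c*P[0]-s*P[1],p[1]+s*P[0]+c*P[1],P[2]]
        r+=list(proj(D[n],W)[0]-f[n](a))
    return np.array(r)
s=least_squares(res,[.53,-.26,.23],loss="soft_l1")
print(s.x,np.degrees(s.x[2])); print(np.round(res(s.x).reshape(-1,2),2))
c,sn=np.cos(s.x[2]),np.sin(s.x[2])
for nm,P in dict(sq=(k,.054),long=(k,0),rnd=(k,-.054),jar=(.05,0)).items(): print(nm,s.x[0]+c*P[0]-sn*P[1],s.x[1]+sn*P[0]+c*P[1])
# cap pointer, pointer on top at z=.122
for n,tip,cen in [("scene",(332,132),(397,131)),("side",(475,130),(533,170))]:
    A=atz(D[n],f[n](tip),.122);B=atz(D[n],f[n](cen),.122);d=A-B
    a=np.degrees(np.arctan2(-d[1],-d[0])); print(n,A,B,"cap yaw",a,"rel",a-np.degrees(s.x[2]))
# per-obs
for n,P,a in obs: print(n,P,np.round(atz(D[n],f[n](a),P[2]),4))
E
python3 fit.py
```

```text
[ 0.51630653 -0.25976043  0.22009877] 12.61073065407072
[[-0.2  -0.24]
 [-0.6   0.29]
 [-0.36  0.17]
 [ 0.32 -0.14]
 [ 0.07 -0.36]
 [-0.33 -0.23]
 [ 0.27 -0.39]
 [ 0.11  0.91]
 [ 1.36 -0.38]
 [ 1.31  0.25]
 [ 0.79  0.82]
 [-0.3  -2.35]
 [-1.71 -3.28]]
sq 0.43718148560361697 -0.22212762971048422
long 0.44897109027208315 -0.2748249277603964
rnd 0.46076069494054933 -0.3275222258103086
jar 0.5651003211598526 -0.24884413228729502
scene [ 0.54979364 -0.22293792  0.122     ] [ 0.56344645 -0.24867463  0.122     ] cap yaw -62.05493881011082 rel -74.66566946418153
side [ 0.54418339 -0.2230743   0.122     ] [ 0.56494817 -0.24603713  0.122     ] cap yaw -47.87766073723878 rel -60.4883913913095
scene (-0.069, 0.054, 0.094) [ 0.4367 -0.2229  0.094 ]
scene (-0.069, 0, 0.094) [ 0.4505 -0.2759  0.094 ]
scene (-0.069, -0.054, 0.094) [ 0.4617 -0.3282  0.094 ]
side (-0.069, 0.054, 0.094) [ 0.4365 -0.2226  0.094 ]
side (-0.069, 0, 0.094) [ 0.4489 -0.2759  0.094 ]
side (-0.069, -0.054, 0.094) [ 0.4615 -0.3281  0.094 ]
scene (0.05, 0, 0.122) [ 0.5634 -0.2487  0.122 ]
side (0.05, 0, 0.122) [ 0.5649 -0.246   0.122 ]
scene (-0.038, -0.09, 0.08) [ 0.4961 -0.3531  0.08  ]
scene (-0.1, -0.09, 0.08) [ 0.4376 -0.3664  0.08  ]
side (-0.038, -0.09, 0.08) [ 0.4972 -0.3539  0.08  ]
side (-0.1, 0.09, 0.08) [ 0.4007 -0.2017  0.08  ]
side (-0.038, 0.09, 0.08) [ 0.4643 -0.1914  0.08  ]
```

The key row is square, long, round, running from +y to -y. The dock fit residuals are around 1 px. Before I move across, I'll check how tall the obstacles are.

```bash
python3 - <<'E'
from h import *
import pickle
D=pickle.load(open("d.pkl","rb"))
def tri(a,b):
    o1,d1=ray(D["scene"],a);o2,d2=ray(D["side"],b)
    A=np.array([d1,-d2]).T; s=np.linalg.lstsq(A,o2-o1,rcond=None)[0]
    return (o1+s[0]*d1+o2+s[1]*d2)/2, np.linalg.norm(o1+s[0]*d1-o2-s[1]*d2)
print("tall top",tri((213,138),(270,127)))
print("tall base scene",atz(D["scene"],(217,192),0), atz(D["side"],(270,172),0))
print("box corner top (far right)",tri((284,175),(293,177)), "near right", tri((251,212),(292,198)))
print("yellow bottle top",tri((178,112),(297,101)))
E
```

```text
tall top (array([0.54914693, 0.09019967, 0.19726894]), np.float64(0.009295028530663016))
tall base scene [0.52942997 0.08673328 0.        ] [0.55251653 0.14956257 0.        ]
box corner top (far right) (array([ 0.58791425, -0.1088846 ,  0.14445391]), np.float64(0.04780279484992995)) near right (array([ 5.83665650e-01,  9.15464528e-06, -3.33968631e-02]), np.float64(0.1002640573489137))
yellow bottle top (array([0.63256411, 0.27422732, 0.18298998]), np.float64(0.0033108494088098066))
```

Call:
play_rows --rows '[[[-0.08,-0.387,-0.46,0,0,0,0],[-0.08,-0.387,-0.46,0,0,0,0],[-0.08,-0.387,-0.46,0,0,0,0],[-0.08,-0.387,-0.46,0,0,0,0],[-0.08,-0.387,-0.46,0,0,0,0],[-0.08,-0.387,-0.46,0,0,0,0],[-0.08,-0.387,-0.46,0,0,0,0],[-0.08,-0.387,-0.46,0,0,0,0],[-0.08,-0.387,-0.46,0,0,0,0],[-0.08,-0.387,-0.46,0,0,0,0],[-0.08,-0.387,-0.46,0,0,0,0],[-0.08,-0.387,-0.46,0,0,0,0]]]'

```text
time_s: 2.55
position: [0.4191, 0.0046, 0.3024]
tcp_rot: [[0.001, -0.92, 0.391], [-0.0, 0.391, 0.92], [-1.0, -0.001, 0.0]]
force: [1.2, -0.1, 0.3]
opening: 0.03
```

Call:
play_rows --rows '[[[0.05,-0.157,-0.263,0,0,0,0],[0.05,-0.157,-0.263,0,0,0,0],[0.05,-0.157,-0.263,0,0,0,0],[0.05,-0.157,-0.263,0,0,0,0],[0.05,-0.157,-0.263,0,0,0,0],[0.05,-0.157,-0.263,0,0,0,0],[0.05,-0.157,-0.263,0,0,0,0],[0.05,-0.157,-0.263,0,0,0,0]]]'

```text
time_s: 3.35
position: [0.4603, -0.2986, 0.251]
tcp_rot: [[-0.0, -0.919, 0.394], [0.001, 0.394, 0.919], [-1.0, 0.001, 0.0]]
force: [0.3, 0.1, -0.5]
opening: 0.006
```

```bash
python3 - <<'E'
from h import *
c=capture("wrist"); s=read_state()
print(s["position"],s["force"],s["joint_positions"])
K,Rm,t=cam(c); print("cam",-Rm.T@t, Rm[2])
import pickle; pickle.dump(c,open("w1.pkl","wb"))
im=c["pixels"][:,:,::-1].copy(); cv2.imwrite("pics/w1.png",cv2.resize(im,None,fx=1.5,fy=1.5,interpolation=cv2.INTER_CUBIC))
for n,z in [("key_round_top",.094),("key_square_top",.094),("key_long_top",.094),("cap_mid",.109)]:
    for k in trace("wrist",n)[:2]: print(n,k["p"],k["at"],atz(c,k["at"],z,True))
for nm,P in dict(sq=(.4372,-.2221,.094),lng=(.449,-.2748,.094),rnd=(.4608,-.3275,.094),cap=(.565,-.2488,.122)).items(): print(nm,proj(c,P,True))
E
```

```text
[ 0.45997598 -0.29663973  0.25126856] [ 0.7030042   0.8906055  -0.01452883] [-4.45370349e+01  2.23157530e+01  9.12949002e+01  3.46569605e-02
  6.64937862e+01 -1.11447750e+02]
cam [ 0.38466524 -0.26698675  0.41238297] [ 0.27276944 -0.11624415 -0.95503096]
key_round_top 0.67 [234.4, 181.1] [ 0.45664246 -0.32389005  0.094     ]
key_square_top 0.54 [310.3, 127.3] [ 0.43363397 -0.2241266   0.094     ]
key_long_top 0.87 [272.2, 159.0] [ 0.4500661  -0.27567715  0.094     ]
cap_mid 0.79 [333.8, 230.0] [ 0.55091231 -0.24078983  0.109     ]
sq [[313.18631755 129.64422999]]
lng [[272.56865143 157.81133589]]
rnd [[232.99949028 185.61858812]]
cap [[333.50751342 247.67676003]]
```

View pics/w1.png

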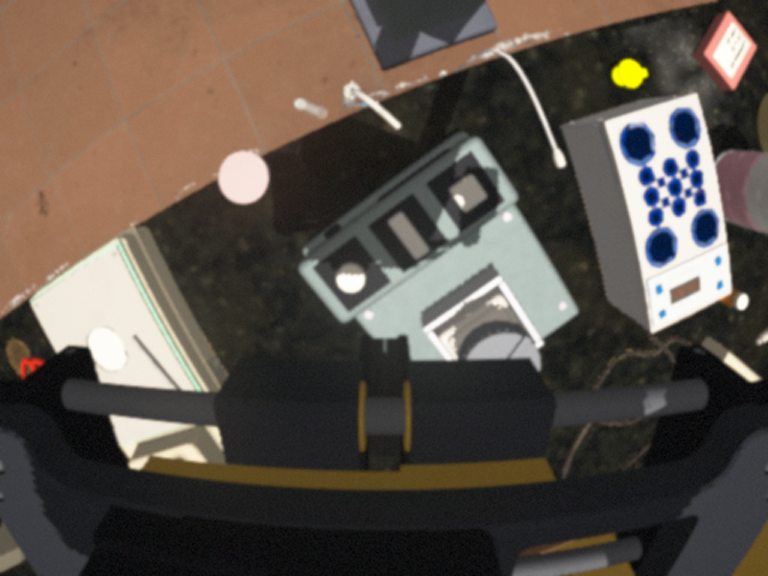

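The wrist view agrees with the fit: round key at about (350,278) in the enlarged picture, long at (408,235), square at (467,197). Now I'll move above the round key.

Call:
play_rows --rows '[[[0.14,-0.013,-0.027,0,0,0,0],[0.14,-0.013,-0.027,0,0,0,0],[0.14,-0.013,-0.027,0,0,0,0],[0.14,-0.013,-0.027,0,0,0,0],[0.14,-0.013,-0.027,0,0,0,0]]]'

```text
time_s: 4.1
position: [0.462, -0.3257, 0.1121]
tcp_rot: [[-0.001, -0.921, 0.39], [0.001, 0.39, 0.921], [-1.0, 0.001, 0.001]]
force: [-0.3, -1.0, -0.2]
opening: 0.005
```

```bash
python3 - <<'E'
from h import *
s=read_state();print(s["position"],s["force"])
for n,(x,y) in {"wrist":(170,120)}.items():
    c=capture(n); im=c["pixels"][:,:,::-1].copy(); print(proj(c,[.4608,-.3275,.094],True))
    cv2.imwrite("pics/w2.png",cv2.resize(im,None,fx=1.5,fy=1.5,interpolation=cv2.INTER_CUBIC))
E
```

```text
[ 0.46195278 -0.32568659  0.11210756] [-0.25818809 -1.04372063 -0.20893715]
[[253.79711345 227.27378619]]
```

View pics/w2.png

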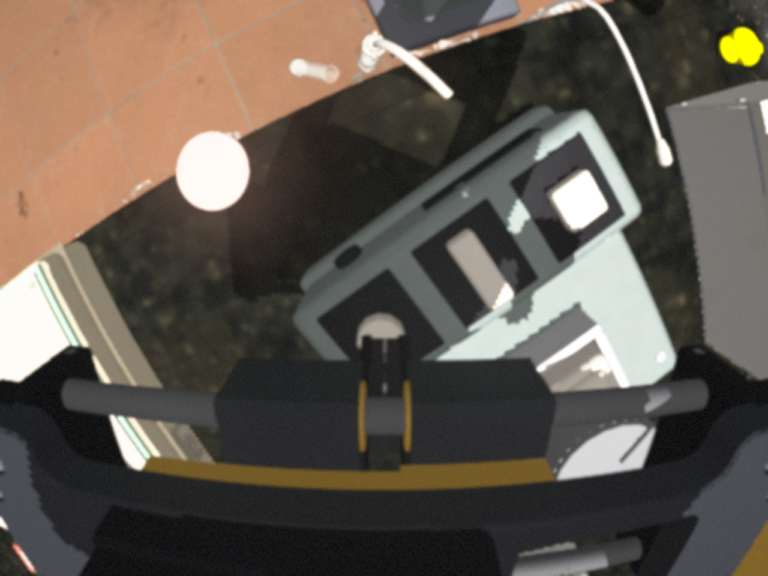

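The finger tips stand over the round key at about (382,330). Pressing it now.

Call:
play_rows --rows '[[[0.016,0,0,0,0,0,0],[0.019,0,0,0,0,0,0],[0.021,0,0,0,0,0,0],[0.023,0,0,0,0,0,0],[0.024,0,0,0,0,0,0],[0.024,0,0,0,0,0,0]]]'

```text
time_s: 4.75
position: [0.4627, -0.3269, 0.0894]
tcp_rot: [[0.002, -0.92, 0.391], [-0.001, 0.391, 0.92], [-1.0, -0.002, -0.0]]
force: [0.5, 3.4, 8.3]
opening: 0.004
```

Call:
play_rows --rows '[[[0.002,0,0,0,0,0,0],[0.002,0,0,0,0,0,0],[0.002,0,0,0,0,0,0]]]'

```text
time_s: 5.05
position: [0.4628, -0.3269, 0.0891]
tcp_rot: [[0.002, -0.92, 0.391], [-0.001, 0.391, 0.92], [-1.0, -0.003, -0.0]]
force: [-1.8, 5.0, 19.0]
opening: 0.004
```

The force climbed to 19 N with no further travel, so the key is fully down. Releasing it and moving to the square key.

Call:
play_rows --rows '[[[-0.028,0,0,0,0,0,0],[-0.028,0,0,0,0,0,0],[-0.028,0.064,0.086,0,0,0,0],[-0.028,0.064,0.086,0,0,0,0],[-0.028,0.064,0.086,0,0,0,0],[-0.028,0.064,0.086,0,0,0,0],[-0.028,0.064,0.086,0,0,0,0]]]'

```text
time_s: 5.75
position: [0.4378, -0.2241, 0.1139]
tcp_rot: [[0.002, -0.92, 0.391], [-0.002, 0.391, 0.92], [-1.0, -0.003, -0.001]]
force: [0.3, -0.6, 0.1]
opening: 0.005
```

```bash
python3 - <<'E'
from h import *
c=capture("wrist"); im=c["pixels"][:,:,::-1].copy()
s=read_state();print(s["position"],s["force"])
cv2.imwrite("pics/w3.png",cv2.resize(im,None,fx=1.5,fy=1.5,interpolation=cv2.INTER_CUBIC))
E
```

```text
[ 0.43789688 -0.22452447  0.11385435] [ 0.18035286 -0.34874286 -0.20237749]
```

View pics/w3.png

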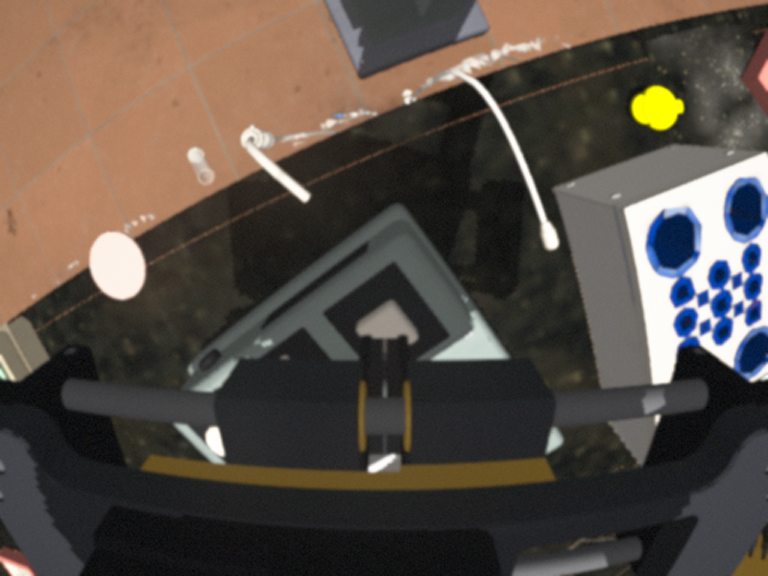

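The tips are over the square key at about (388,320). Press z is 0.114, with no contact yet.

Call:
play_rows --rows '[[[0.018,0,0.001,0,0,0,0],[0.021,0,0.001,0,0,0,0],[0.023,0,0.001,0,0,0,0],[0.025,0,0.001,0,0,0,0],[0.027,0,0.001,0,0,0,0],[0.028,0,0.001,0,0,0,0],[0.028,0,0.001,0,0,0,0]]]'

```text
time_s: 6.5
position: [0.438, -0.2236, 0.089]
tcp_rot: [[0.003, -0.921, 0.391], [-0.004, 0.391, 0.921], [-1.0, -0.004, -0.003]]
force: [-5.1, -1.7, 24.8]
opening: 0.007
```

Call:
play_rows --rows '[[[-0.028,0,0,0,0,0,0],[-0.028,0,0,0,0,0,0],[-0.028,-0.031,-0.043,0,0,0,0],[-0.028,-0.031,-0.043,0,0,0,0],[-0.028,-0.031,-0.043,0,0,0,0],[-0.028,-0.031,-0.043,0,0,0,0]]]'

```text
time_s: 7.1
position: [0.4475, -0.2721, 0.1129]
tcp_rot: [[-0.002, -0.92, 0.391], [0.003, 0.391, 0.92], [-1.0, 0.003, 0.001]]
force: [-0.5, 1.1, 0.5]
opening: 0.003
```

```bash
python3 - <<'E'
from h import *
c=capture("wrist"); im=c["pixels"][:,:,::-1].copy()
s=read_state();print(s["position"],s["force"])
cv2.imwrite("pics/w4.png",cv2.resize(im,None,fx=1.5,fy=1.5,interpolation=cv2.INTER_CUBIC))
E
```

```text
[ 0.4475378  -0.27179219  0.11296641] [-0.81107939  0.1675411  -0.18844123]
```

View pics/w4.png

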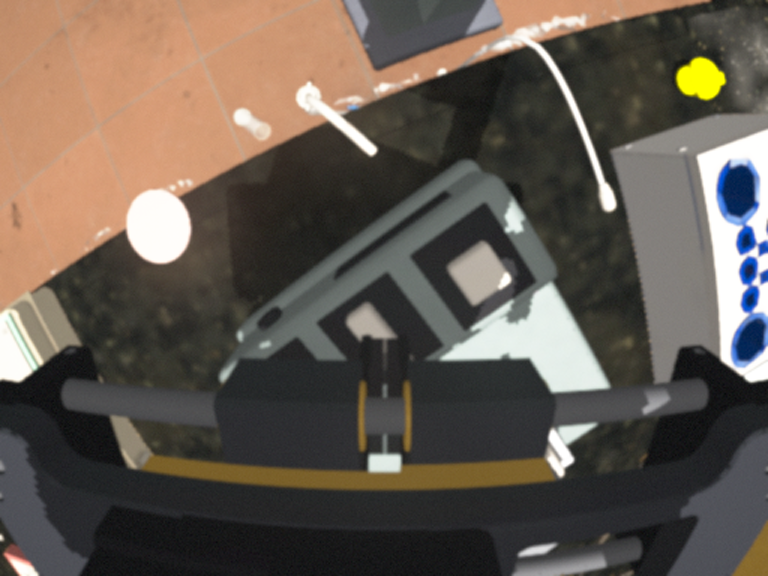

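The square key is up again at (480,272), and the tips are over the long key at about (372,320). Pressing it now.

Call:
play_rows --rows '[[[0.016,-0.002,-0.002,0,0,0,0],[0.02,-0.002,-0.002,0,0,0,0],[0.022,-0.002,-0.002,0,0,0,0],[0.024,-0.002,-0.002,0,0,0,0],[0.026,-0.002,-0.002,0,0,0,0],[0.027,-0.002,-0.002,0,0,0,0],[0.027,-0.002,-0.002,0,0,0,0]]]'

```text
time_s: 7.85
position: [0.4491, -0.2748, 0.0891]
tcp_rot: [[-0.001, -0.921, 0.391], [0.001, 0.391, 0.921], [-1.0, 0.001, 0.001]]
force: [-3.7, 5.4, 20.0]
opening: 0.007
```

The long key is home. Next I'll lift, open the gripper, turn it and look at the cap.

Call:
play_rows --rows '[[[-0.05,0,0,0,0,0,0],[-0.1,0,0,0,0,0,0],[-0.135,-0.02,0.005,8,0,0,0.087],[-0.135,-0.06,0.016,16,0,0,0.087],[-0.135,-0.1,0.028,24,0,0,0.087],[-0.135,-0.15,0.043,26,0,0,0.087],[-0.135,-0.15,0.043,26,0,0,0.087],[-0.135,-0.15,0.043,26,0,0,0.087],[-0.135,-0.15,0.043,26,0,0,0.087]]]'

```text
time_s: 8.75
position: [0.6032, -0.2944, 0.2211]
tcp_rot: [[-0.002, -0.656, 0.755], [0.001, 0.755, 0.656], [-1.0, 0.002, -0.001]]
force: [-0.2, 0.4, -0.1]
opening: 0.558
```

```bash
python3 - <<'E'
from h import *
import pickle
c=capture("wrist"); im=c["pixels"][:,:,::-1].copy()
pickle.dump(c,open("w5.pkl","wb"))
s=read_state();print(s["position"],s["tcp_rot"],s["joint_positions"],s["force"])
cv2.imwrite("pics/w5.png",cv2.resize(im,None,fx=1.5,fy=1.5,interpolation=cv2.INTER_CUBIC))
k=trace("wrist","cap_mid"); print([(a["p"],a["at"],a["mask"].sum()) for a in k])
print(proj(c,[.565,-.2488,.122],True))
sc=capture("scene"); sd=capture("side"); pickle.dump((sc,sd),open("s5.pkl","wb"))
E
```

```text
[ 0.60303816 -0.29458935  0.22142081] [[-1.77177557e-03 -6.55602687e-01  7.55103952e-01]
 [ 9.58632515e-04  7.55103676e-01  6.55604697e-01]
 [-9.99997971e-01  1.88545159e-03 -7.09392196e-04]] [-3.55491030e+01  3.40059594e+01  7.48821763e+01 -1.51379651e-02
  7.12263934e+01 -7.65097082e+01] [ 0.12398741 -0.50401938  0.73060335]
[(0.56, [259.5, 123.8], np.int64(3929))]
[[258.09412046 125.81869537]]
```

View pics/w5.png

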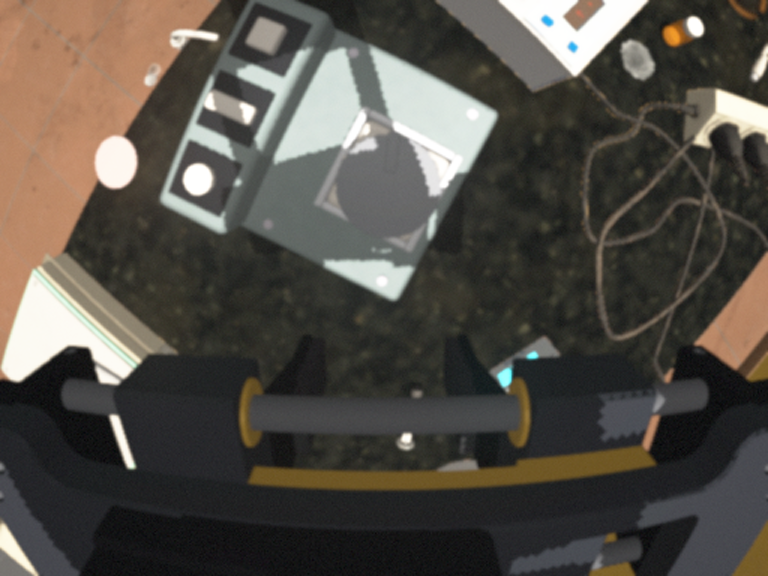

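All three keys are up, and the cap is visible at (385,190) with its pointer at (391,150). I'll overlay the model and measure the pointer.

```bash
cat > ov.py <<'E'
from h import *
import pickle,sys
c=pickle.load(open("w5.pkl","rb")); im=c["pixels"][:,:,::-1].copy()
x0,y0,w,hh,S=195,50,130,120,6
x,y,yaw,zt=[float(a) for a in sys.argv[1:5]]
b=cv2.resize(im[y0:y0+hh,x0:x0+w],None,fx=S,fy=S*.8,interpolation=cv2.INTER_CUBIC)
b=np.clip(b.astype(float)*1.5,0,255).astype(np.uint8)
th=np.linspace(0,2*np.pi,60)
def dr(P,col,cl=False):
    q=(proj(c,P,True)-[x0-.5,y0-.5])*[S,S*.8]
    cv2.polylines(b,[np.int32(q)],cl,col,1)
for z,col in [(zt,(0,255,0)),(zt-.026,(0,0,255))]:
    dr(np.c_[x+.031*np.cos(th),y+.031*np.sin(th),0*th+z],col,True)
a=np.radians(yaw+180)
dr(np.array([[x,y,zt],[x+.031*np.cos(a),y+.031*np.sin(a),zt]]),(255,0,255))
# nest outline inner top z=.06
yw=np.radians(12.9)
for hw,col in [(.0345,(255,255,0)),(.0405,(255,255,0))]:
    s=np.array([[hw,hw],[hw,-hw],[-hw,-hw],[-hw,hw]]); Rz=np.array([[np.cos(yw),-np.sin(yw)],[np.sin(yw),np.cos(yw)]])
    q=s@Rz.T+[x,y]; dr(np.c_[q,[.06]*4],col,True)
cv2.imwrite(sys.argv[5],b)
E
python3 ov.py .565 -.2488 -48 .122 pics/ov1.png
```

```text
(no output)
```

View pics/ov1.png

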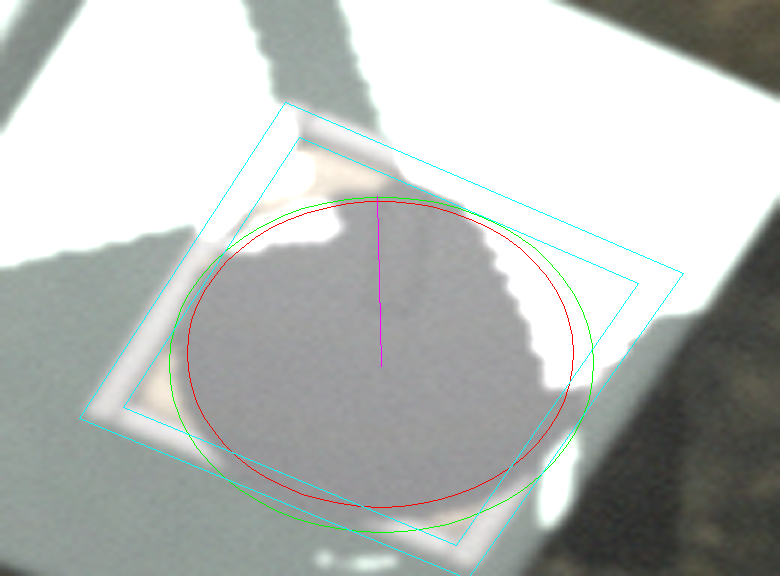

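```bash
sed -i 's/^b=np.clip.*/b=(255*(b.astype(float)\/255)**0.75).astype(np.uint8); b=cv2.createCLAHE(4,(4,4)).apply(b[:,:,1]); b=cv2.cvtColor(b,cv2.COLOR_GRAY2BGR)/' ov.py
python3 ov.py .565 -.2488 -48 .122 pics/ov2.png
```

```text
(no output)
```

View pics/ov2.png

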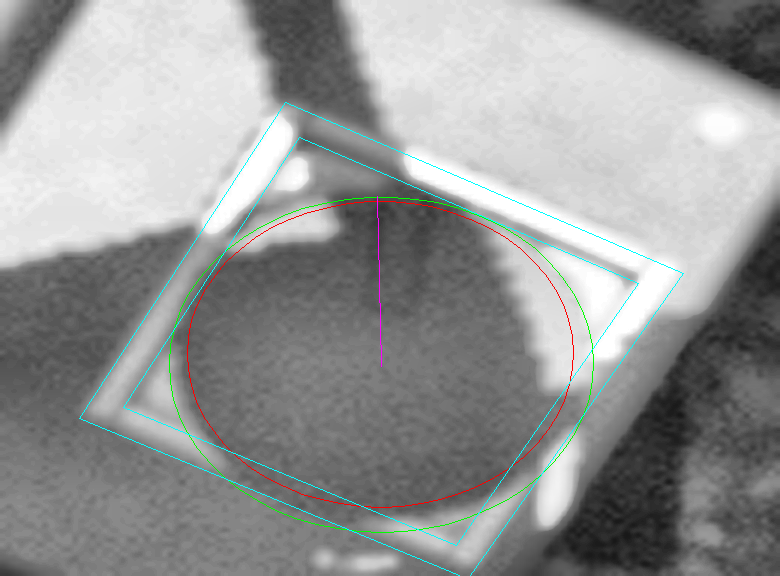

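The cap centre is about (0.5645, -0.2485). Its pointer gives a relative yaw of about -67°, inside the stated range. I'll move over it and check before going down.

Call:
play_rows --rows '[[[0,0.03,0.001,0,0,0,0.087],[0,0.06,0.001,0,0,0,0.087],[0.03,0.06,0.001,0,0,0,0.087],[0.055,0.06,0.001,0,0,0,0.087],[0.055,0.06,0.001,0,0,0,0.087],[0.055,0.06,0.001,0,0,0,0.087],[0.055,0.06,0.001,0,0,0,0.087]]]'

```text
time_s: 9.65
position: [0.5669, -0.25, 0.1683]
tcp_rot: [[0.002, -0.655, 0.755], [-0.002, 0.755, 0.655], [-1.0, -0.003, 0.001]]
force: [-0.0, 0.2, 0.6]
opening: 0.999
```

```bash
python3 - <<'E'
from h import *
s=read_state();print(s["position"],s["force"],s["opening"])
o=[]
for n,(x,y) in {"scene":(260,130),"side":(210,170)}.items():
    c=capture(n); im=c["pixels"][:,:,::-1]; o.append(cv2.resize(im[y:y+110,x:x+110],None,fx=3.6,fy=5,interpolation=cv2.INTER_CUBIC))
cv2.imwrite("pics/g1.png",np.hstack(o))
E
```

```text
[ 0.56685654 -0.25002623  0.16826753] [-0.0074388   0.19896503  0.55773345] 0.9993176471967008
```

View pics/g1.png

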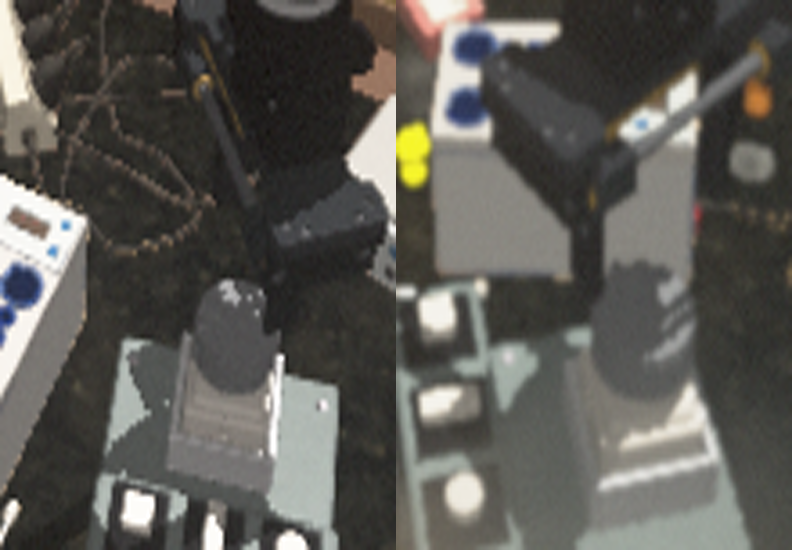

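The fingers straddle the cap in both views. Going down to the grip height.

Call:
play_rows --rows '[[[0.03,0.0025,0,0,0,0,0.087],[0.05,0.0025,0,0,0,0,0.087],[0.065,0.0025,0,0,0,0,0.087],[0.077,0.0025,0,0,0,0,0.087],[0.077,0.0025,0,0,0,0,0.087]]]'

```text
time_s: 10.25
position: [0.5638, -0.2469, 0.0887]
tcp_rot: [[-0.002, -0.656, 0.755], [0.001, 0.755, 0.656], [-1.0, 0.002, -0.001]]
force: [-0.9, 0.5, -0.1]
opening: 1.002
```

Call:
play_rows --rows '[[[-0.002,0,0,0,0,0,0.087],[-0.002,0,0,0,0,0,0.065],[-0.002,0,0,0,0,0,0.05],[-0.002,0,0,0,0,0,0.05],[-0.002,0,0,0,0,0,0.05],[-0.002,0,0,0,0,0,0.05],[-0.002,0,0,0,0,0,0.05]]]'

```text
time_s: 10.95
position: [0.5648, -0.2471, 0.0921]
tcp_rot: [[0.001, -0.656, 0.755], [-0.0, 0.755, 0.656], [-1.0, -0.001, 0.001]]
force: [0.8, 0.2, 2.8]
opening: 0.709
```

The opening of 61.7 mm matches the 62 mm cap, so it's gripped. Turning anticlockwise by 30° first.

Call:
play_rows --rows '[[[0,0,0,-3,0,0,0.05],[0,0,0,-8,0,0,0.05],[0,0,0,-14,0,0,0.05],[0,0,0,-20,0,0,0.05],[0,0,0,-26,0,0,0.05],[0,0,0,-30,0,0,0.05],[0,0,0,-30,0,0,0.05],[0,0,0,-30,0,0,0.05]]]'

```text
time_s: 11.75
position: [0.5648, -0.2474, 0.0921]
tcp_rot: [[0.001, -0.945, 0.327], [-0.001, 0.327, 0.945], [-1.0, -0.001, -0.0]]
force: [0.9, 1.4, 3.7]
opening: 0.714
```

```bash
python3 - <<'E'
from h import *
s=read_state();print(s["position"],s["force"],s["moment"],s["opening"],np.degrees(np.arctan2(s["tcp_rot"][1,2],s["tcp_rot"][0,2])))
o=[]
for n,(x,y) in {"scene":(260,150),"side":(220,180)}.items():
    c=capture(n); im=c["pixels"][:,:,::-1]; o.append(cv2.resize(im[y:y+90,x:x+100],None,fx=4,fy=6,interpolation=cv2.INTER_CUBIC))
cv2.imwrite("pics/g2.png",np.hstack(o))
E
```

```text
[ 0.56477302 -0.24743134  0.09210925] [0.88579061 1.37516929 3.68756625] [ 0.18007897 -0.17043828  0.07602612] 0.7135945487337199 70.9418599014115
```

View pics/g2.png

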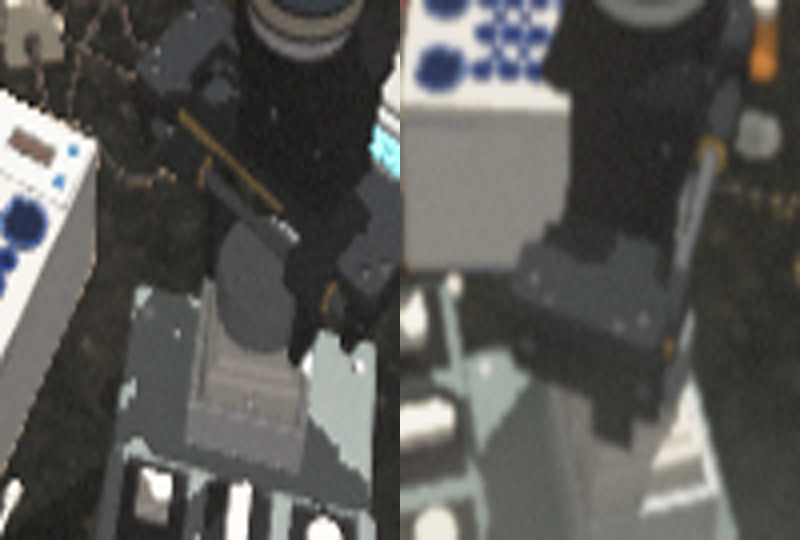

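```bash
cat > cp.py <<'E'
from h import *
import sys,pickle
c=capture("scene"); im=c["pixels"][:,:,::-1]
g=im[180:235,300:345]
g=cv2.resize(g,None,fx=10,fy=10,interpolation=cv2.INTER_CUBIC).astype(float)
g=np.clip((g/255)**0.6*255*1.1,0,255).astype(np.uint8); g=cv2.cvtColor(cv2.createCLAHE(3,(4,4)).apply(g[:,:,1]),cv2.COLOR_GRAY2BGR)
zc=.122+float(sys.argv[2]) if len(sys.argv)>2 else .122
x,y=.565,-.248
for rel,col in [(-30,(255,0,0)),(0,(0,255,0)),(23,(0,0,255))]:
    a=np.radians(13+rel+180); 
    q=(proj(c,[[x+.031*np.cos(a),y+.031*np.sin(a),zc],[x+.031*np.cos(a),y+.031*np.sin(a),zc-.026]])-[299.5,179.5])*10
    for p in q: cv2.circle(g,tuple(np.int32(p)),3,col,-1)
cv2.imwrite(sys.argv[1],g)
E
python3 cp.py pics/c1.png
```

View pics/c1.png

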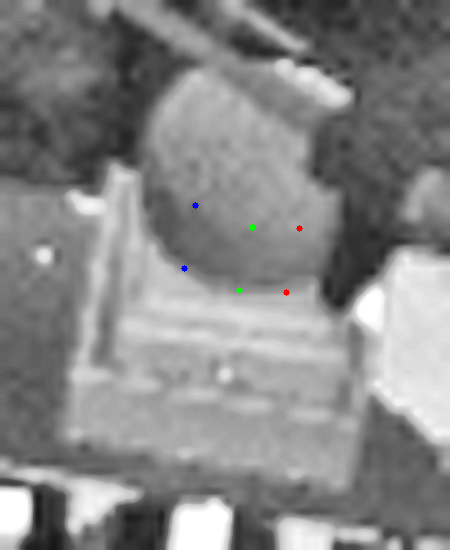

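Call:
play_rows --rows '[[[0,0,0,-6,0,0,0.05],[0,0,0,-12,0,0,0.05],[0,0,0,-18,0,0,0.05],[0,0,0,-22,0,0,0.05],[0,0,0,-22,0,0,0.05],[0,0,0,-22,0,0,0.05]]]'

```text
time_s: 12.5
position: [0.5652, -0.2477, 0.094]
tcp_rot: [[0.002, -0.999, -0.052], [-0.002, -0.052, 0.999], [-1.0, -0.002, -0.002]]
force: [-1.0, 1.4, 13.9]
opening: 0.707
```

```bash
python3 cp.py pics/c2.png; python3 - <<'E'
from h import *
s=read_state();print(s["position"],s["force"],s["moment"],s["opening"],np.degrees(np.arctan2(s["tcp_rot"][1,2],s["tcp_rot"][0,2])))
c=capture("wrist"); im=c["pixels"][:,:,::-1]
cv2.imwrite("pics/w6.png",cv2.resize(im,None,fx=1.5,fy=1.5,interpolation=cv2.INTER_CUBIC))
E
```

```text
[ 0.56526202 -0.24774965  0.09399912] [-1.08801465  1.15756335 13.94439347] [0.41544503 0.26114119 0.09517697] 0.7121933263638505 92.98104801437904
```

View pics/c2.png

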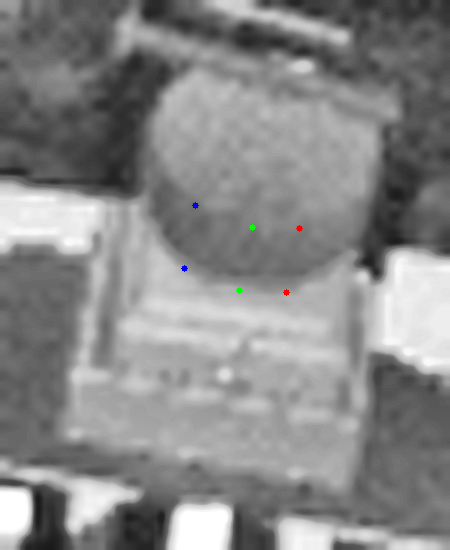

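View pics/w6.png

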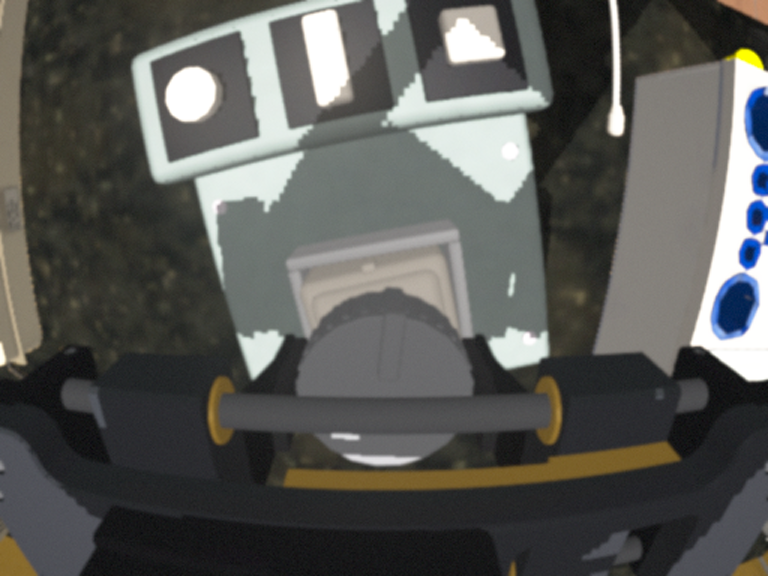

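The pointer shows at (393,293)–(390,375) and the jar's mark at (367,266). The seal's push on the gripper has risen to 14 N, so the threads are letting go. I'll compute the relative angle.

```bash
python3 - <<'E'
from h import *
c=capture("wrist")
print([(round(k["p"],2),k["at"]) for k in trace("wrist","cap_pointer")])
for zt in (.122,.124):
    A=atz(c,(262,195.3),zt,True); B=atz(c,(260,250),zt,True); d=A-B
    print(A,B,np.degrees(np.arctan2(-d[1],-d[0])))
M=atz(c,(244.7,177.3),.072,True);print("mark",M)
im=c["pixels"][:,:,::-1].copy()
S=8;x0,y0=190,160;b=cv2.resize(im[y0:y0+75,x0:x0+100],None,fx=S,fy=S,interpolation=cv2.INTER_CUBIC)
b=cv2.cvtColor(cv2.createCLAHE(3,(4,4)).apply(b[:,:,1]),cv2.COLOR_GRAY2BGR)
x,y=.565,-.248
def dr(P,col,cl=False):
    q=(proj(c,P,True)-[x0-.5,y0-.5])*S; cv2.polylines(b,[np.int32(q)],cl,col,1)
th=np.linspace(0,6.283,90)
dr(np.c_[x+.031*np.cos(th),y+.031*np.sin(th),0*th+.122],(0,255,0))
for rel,col in [(-24,(255,0,0)),(-12,(255,255,0)),(0,(0,255,0)),(24,(0,0,255))]:
    a=np.radians(13+rel+180); dr([[x+.012*np.cos(a),y+.012*np.sin(a),.122],[x+.031*np.cos(a),y+.031*np.sin(a),.122]],col)
a=np.radians(193); dr([[x+.03*np.cos(a),y+.03*np.sin(a),.082],[x+.033*np.cos(a),y+.033*np.sin(a),.07]],(0,255,0))
cv2.imwrite("pics/ov3.png",b)
E
```

```text
[(0.8, [258.2, 240.8]), (0.31, [252.2, 126.1])]
[ 0.52695856 -0.24746376  0.122     ] [ 0.55632393 -0.24673934  0.122     ] 1.4131595387702998
[ 0.52629388 -0.24753719  0.124     ] [ 0.55521818 -0.24682364  0.124     ] 1.413159538770279
mark [ 0.53207485 -0.25734499  0.072     ]
```

View pics/ov3.png

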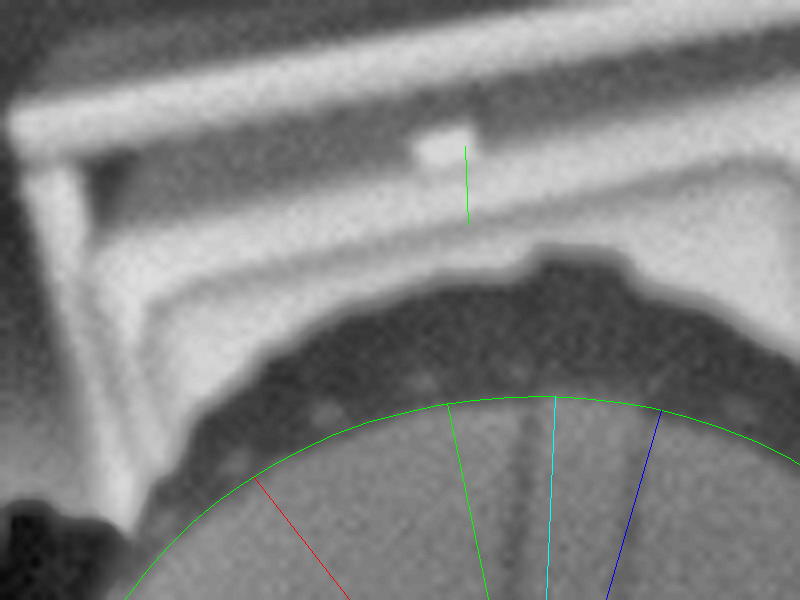

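The relative angle is about -14°, inside the ±24° free window, and the upward seal force agrees. Starting the straight lift slowly.

Call:
play_rows --rows '[[[-0.002,0,0,0,0,0,0.05],[-0.004,0,0,0,0,0,0.05],[-0.006,0,0,0,0,0,0.05],[-0.008,0,0,0,0,0,0.05],[-0.008,0,0,0,0,0,0.05]]]'

```text
time_s: 13.2
position: [0.5642, -0.2471, 0.0994]
tcp_rot: [[-0.001, -0.999, -0.052], [0.0, -0.052, 0.999], [-1.0, 0.001, 0.001]]
force: [0.7, -0.2, -0.5]
opening: 0.712
```

```bash
python3 - <<'E'
from h import *
s=read_state();print(s["position"],s["force"],s["moment"],s["opening"])
c=capture("wrist"); im=c["pixels"][:,:,::-1]
cv2.imwrite("pics/w7.png",cv2.resize(im,None,fx=1.5,fy=1.5,interpolation=cv2.INTER_CUBIC))
E
```

```text
[ 0.5641534  -0.247125    0.09935254] [ 0.66160562 -0.18946041 -0.53179563] [ 0.07703138 -0.13499112 -0.07853752] 0.7119721919883247
```

View pics/w7.png

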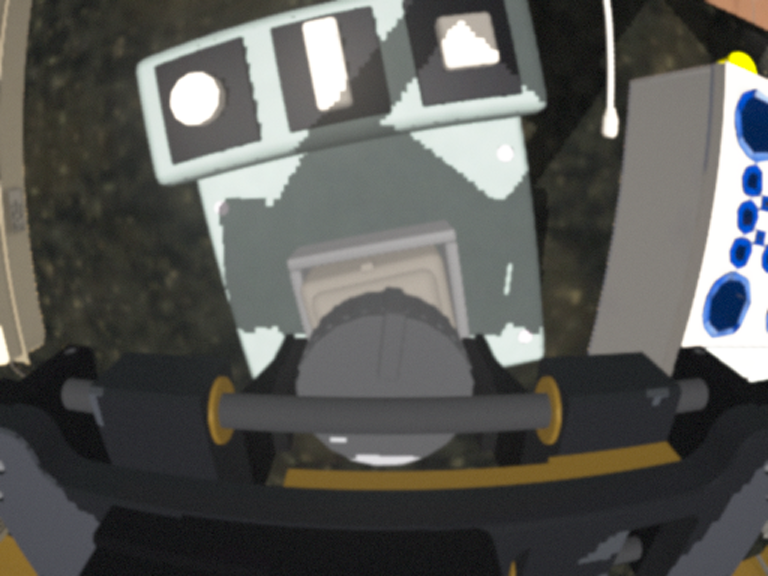

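The force is now just the cap's weight (-0.5 N), so the jar isn't coming along. Lifting the rest of the way.

Call:
play_rows --rows '[[[-0.006,0,0,0,0,0,0.05],[-0.012,0,0,0,0,0,0.05],[-0.018,0,0,0,0,0,0.05],[-0.024,0,0,0,0,0,0.05],[-0.03,0,0,0,0,0,0.05],[-0.032,0,0,0,0,0,0.05],[-0.032,0,0,0,0,0,0.05],[-0.032,0,0,0,0,0,0.05]]]'

```text
time_s: 14.05
position: [0.5642, -0.2471, 0.1316]
tcp_rot: [[-0.0, -0.999, -0.052], [0.0, -0.052, 0.999], [-1.0, 0.0, 0.0]]
force: [0.2, 0.2, -1.7]
opening: 0.71
```

```bash
python3 - <<'E'
from h import *
s=read_state();print(s["position"],s["force"],s["moment"],s["opening"])
o=[]
for n,(x,y) in {"scene":(275,165),"side":(220,190)}.items():
    c=capture(n); im=c["pixels"][:,:,::-1]; o.append(cv2.resize(im[y:y+90,x:x+90],None,fx=4.4,fy=6,interpolation=cv2.INTER_CUBIC))
cv2.imwrite("pics/g3.png",np.hstack(o))
c=capture("wrist"); im=c["pixels"][:,:,::-1]
cv2.imwrite("pics/w8.png",cv2.resize(im,None,fx=1.5,fy=1.5,interpolation=cv2.INTER_CUBIC))
E
```

```text
[ 0.56420878 -0.24714063  0.13162927] [ 0.21953434  0.22890838 -1.73839556] [ 0.02651216  0.02377621 -0.02249999] 0.7096072899091855
```

View pics/g3.png

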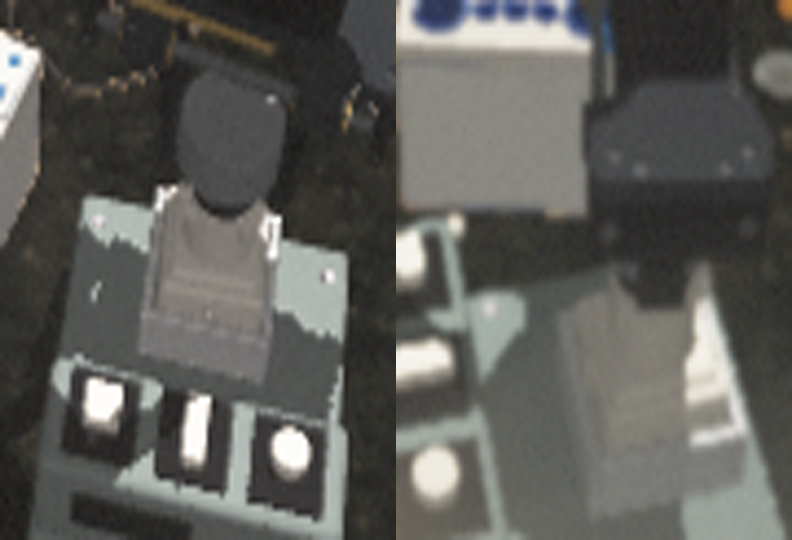

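View pics/w8.png

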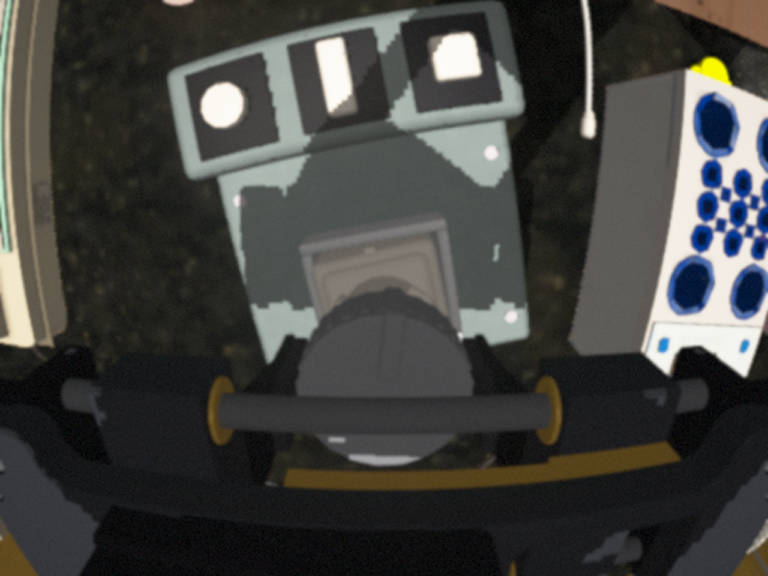

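The cap is held level with the neck visible below it, the jar sits in its nest with its mark unmoved, and all keys are up. It rose 39.5 mm, so its underside is about 21 mm above the rim.

```bash
python3 - <<'E'
from rig import *
s=read_state();print(s["qvel"],s["force"]); print(hand_in())
E
```

```text
[ 0.06747687  0.05174132 -0.03207322  0.03227972  0.03444462  0.05535392] [ 0.59117042  0.01947743 -0.43530123]
the job is handed in; nothing more can be done
None
```

I pressed the three keys in order, unscrewed the cap and lifted it straight off. I handed the job in at about 14 s of the 51 s allowed, with the gripper still holding the cap. The hand-in reports no verdict.

- **Keys:** I pressed round, then square, then long, each to its stop. The finger tips stopped at z = 0.089 m and the force rose to 19–25 N. The final pictures show all three keys up.
- **Unscrewing:** I turned the cap about 52° anticlockwise. It stopped at about -14° from the jar's mark, inside the ±24° free range and well short of the stop. The seal then pushed up on the gripper with about 14 N, which confirmed the threads had let go.
- **Lift and hold:** The cap's underside is about 21 mm above the rim, worked out from a rise of 39.5 mm, and the cap is level. The opening reads 61.7 mm, which matches the 62 mm cap.
- **Jar:** In the last pictures it stands in its nest with its mark unmoved.
- **Force reading:** It was -1.7 N after the lift and -0.4 N just before hand-in. The cap alone should read about -0.6 N. I took the gap as sensor noise, since lifting the jar would have added about 5 N.
- **Other things on the worktop:** I touched none of them on purpose. I did not measure their positions again at the end.

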